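Wedge up a power-supply chassis and hold it

ROBOT

A 7-joint arm with a two-finger parallel gripper is mounted at the origin on a cart in front of the work surface, level with it; the furniture and walls round the work are solid. World frame = base frame: x ahead of the robot, y to its left, z up, the work surface at z = 0. Lengths are in m, angles in rad, forces in N, time in s.
With the tool pointing down it reaches from about 0.425 to 0.925 m from the base axis. Payload 6.8 kg.
Tool frame: the origin (TCP) lies at the very end of the fingers, on their centre line; the grasp point (between the pads) lies 19 mm behind it; z points along the fingers, y is the line along which they close (so a half turn about z gives the same grasp; the last joint's range is limited). The gripper opens to 85 mm and grips with 20 to 120 N. Pads are 22 mm wide; open, the fingers measure 114 mm over their backs; the gripper's body (76 mm by 85 mm) begins 54 mm behind the grasp point. The pads swing forward as they close: fully open they stand 13 mm farther back than shut.
Start: joints at [-1.385, 0.477, 0.022, 1.555, -0.011, 1.109, -0.083], TCP at [0.195, 0.646, 0.231] pointing down, gripper open.
Joint ranges: [-2.96, 2.96], [-0.34, 2.1], [-1.41, 1.46], [0.24, 2.44], [-1.37, 4.51], [0.17, 1.92], [-2.96, 2.96]. Speed limits (rad/s): [2.39, 2.39, 3.14, 3.14, 3.14, 3.14, 3.14].

INTERFACE

Orientations are given as a unit quaternion [w, x, y, z].
In Python, from station import bot, optics, order, get_obs gives the robot as it stands (bot), with the cameras (optics), the job (order) and the readings as plain functions.
- The arm moves only by the tool step_hand, called after "Call:" by a JSON object that holds its "method" and its "body". Schema: {"type":"object","properties":{"offsets":{"type":"array","items":{"type":"array","items":{"type":"number"},"minItems":5,"maxItems":5},"minItems":1,"maxItems":20},"force":{"type":"number"},"only":{"type":"string"},"quiet":{"type":"boolean"},"lines":{"type":"string"}},"required":["offsets"],"additionalProperties":false}. offsets is a list of rows, 1 to 20 of them, each of 5 numbers: dx, dy, dz in shares of 30 cm (1.0 is 30 cm), then a turn about the tool's z in shares of 360 degrees (1.0 is 360 degrees), then the opening from 0.0 (shut) to 1.0 (fully open); each row shifts and turns the commanded pose from where the row before left it, along the tool's axes as they then stand; what a row does not reach is not made up. A row lasts 1/10 s, in which the tool goes at most 0.05 m and 0.15 rad, less where a joint would pass 70% of its speed; a pose out of reach is approached as far as the arm can. The fingers move at their own pace and stop on an object; force is the grip in N (left out, the last holds). Time passes only in rows, so rows that do not move let the fingers close. The tool returns the time, the measured TCP pose, the force, the opening and the grip force at its end. only (a regular expression) keeps the lines of the reply that match it, lines (a string "A,B") keeps lines A to B, and quiet returns only ok. No shift or turn number may pass 1 either way. Input that does not fit is refused with a message, and nothing moves.
- get_obs(): the state, without advancing time (a new reading comes with each control period).
- optics.read_camera(name): name is "side" or "top" or "wrist"; returns the picture (420x560x3 uint8, blue, green, red); there is no depth.
- optics.camera_info(name): a dict with "vertical_fov" (degrees; the focal length in pixels is half the picture's height over the tangent of half this angle, whatever the lens; pixels are square), "cx", "cy" (the principal point, pixels), "view" (4x4, takes a point from world to camera coordinates); the wrist camera has in their place "hand_eye" (4x4, takes a point from camera to tool coordinates, whose origin is the TCP and whose axes are the flange's). Camera axes: x right, y up, looking along -z (the intrinsics and any distortion apply to the point x, -y, -z); pixel columns grow to the right and rows downward; lengths in m; the calibration is good to about 2 mm. A picture is of the moment at which its call begins: read the wrist's pose just before it. camera_info takes no time and is no camera call.
- order.hand_in(): hands the job in; it is judged then, once.
The state is a dict: "t": time; "q": joint angles; "joint_vel": joint speeds; "joint_torque": joint torques, N m; "eef_pos": TCP position; "tool_rot": TCP orientation; "contact_force": force on the tool from outside, world axes, zero at the start; "torque": the same for the moment, N m; "gripper_width": opening from 0.0 (shut) to 1.0 (fully open); "grasp_force": force on a finger pad.
Only numpy, scipy, OpenCV 4.12 (cv2) and the standard library are available. Lean on these libraries where they do the work, as an engineer would, in place of code of your own. Each camera call takes 0.05 s, during which the arm holds its last target. There are 200 camera calls.

TASK

The power-supply chassis lies in its grey cradle on the bench. Take the taller of the two wooden wedges by its upright grip block, slide it nose first along the bench into the open front of the cradle and under the chassis plate, about in the middle, and push it in gently until the whole front edge has just lifted off the rails, by about 3 mm, with the back edge still resting in the cradle. Lift the chassis with the wedge alone, leave everything else on the bench alone, and finish still gripping the wedge flat on the bench in that position: do not let go.

Things in the scene. Friction and masses are not known exactly. Their poses are not given: they have to be found in the camera images.
- cradle: Grey U-shaped frame fixed to the bench. Origin on the bench under its middle; x from its open front to its closed back, y left, z up. Two rails (inner faces y = +-43 mm, tops 16 mm high) run from x = -65 to 75 mm; between them is bare bench up to a cross bar at x = 53 mm. Side lips and back stops (x = 68 mm) stand 26 mm high and keep the chassis in place.
- chassis: Loose aluminium plate 140 (x) x 130 (y) x 5 mm with transformer, heat sink and terminal strip fixed on top (up to 48 mm over its underside, 26 mm or more behind its front edge), about 0.75 kg. Origin: centre of underside, axes as the cradle's. It lies on the rails, front edge 8 mm ahead of them (cradle x = -73 mm). Wedged up, it tips about its back edge; may shift back 1 mm to the stops.
- front_edge (a point): Middle of the lower front edge of the chassis plate: 16 mm above the bench at the start, about 19 mm when the job is done.
- front_left (a point): Lower front edge of the chassis plate, 62 mm left (+y) of its middle.
- front_right (a point): Lower front edge of the chassis plate, 62 mm right (-y) of its middle.
- wedge: Taller wooden wedge, loose, 125 (x) x 30 (y) mm, 0.12 kg. Origin: centre of underside; x to its thin nose (x = 62.5 mm, 6 mm high), z up. The top rises 1 mm per 5 mm to 26 mm at x = -37.5 mm: it meets a plate edge 16 mm up 50 mm behind the nose; each further 5 mm lifts it 1 mm. Grip block at x = -50 mm: 25 (x) x 24 (y), 60 mm high, lowest 26 mm are 30 wide; grip across y from above.
- wedge_nose (a point): Middle of the lower nose edge of the taller wedge, at its x = +62.5 mm, on the underside.
- wedge_grip (a point): In the middle of the grip block of the taller wedge, 45 mm above its underside: the point to grip.
- thin_wedge: The thinner wooden wedge, not for this job (too thin to lift the plate): same length, width and grip block, but its ramp rises only from 4 to 12 mm. Origin and axes as for the taller wedge. Either wedge may lie left or right of the cradle.
- tape: Roll of yellow tape, 62 mm wide, 19 mm high, lying flat; origin under its centre. A bystander.
- spool: Solder spool standing on its flange, 55 mm wide, 50 mm high; origin under its centre. A bystander.
- battery: 9 V block battery lying on its side, 27 x 51 x 18 mm; origin under its centre. A bystander.
- flux: Brown dropper bottle, 30 mm wide, 88 mm high; origin under its centre. A bystander.

How it is judged:
By the outcome, as a careful person would: the job done as asked, in the order asked, and still so for the second after the job is handed in, while the arm keeps its last pose, push and grip.
It also fails if it takes over 46 s, if anything falls off the work surface, if the arm or the gripper's body presses on something with over 40 N, if the wrist force passes 120 N, or if a joint passes its speed limit or range.

## Working session

There is one attempt and no reset: what is moved stays moved. The work goes in short steps, Python scripts to look and compute and a tool call to move; the robot and the scene stay as the last step left them, time stands still between calls to the robot, and variables do not carry over. Pictures are saved under pics/ and viewed, at most 10 in all, crops included, and the job is handed in when it is done.

```bash
ls; mkdir -p pics; python3 - <<'E'
from station import bot, optics, order, get_obs
import cv2
for n in("top","side"):
    cv2.imwrite(f"pics/{n}0.png",optics.read_camera(n)); print(n,optics.camera_info(n))
print(optics.camera_info("wrist")); print(get_obs())
E
```

```text
pics
station.py
top {'vertical_fov': 49.87139160178039, 'cx': 277.8389418062911, 'cy': 205.5020618930867, 'view': array([[ 0.02769148, -0.99961423,  0.00214049,  0.06185875],
       [ 0.98528999,  0.02765577,  0.16863808, -0.62592388],
       [-0.16863222, -0.00256083,  0.98567572, -1.28214519],
       [ 0.        ,  0.        ,  0.        ,  1.        ]])}
side {'vertical_fov': 56.49797768586819, 'cx': 279.0699473710323, 'cy': 213.88069690365663, 'view': array([[ 0.85624115, -0.5160981 ,  0.02222269, -0.47126359],
       [ 0.25660342,  0.46227068,  0.84879945, -0.24116521],
       [-0.44833668, -0.7210746 ,  0.52824771, -0.72771026],
       [ 0.        ,  0.        ,  0.        ,  1.        ]])}
{'vertical_fov': 62.774918079352915, 'cx': 278.909818003327, 'cy': 215.5905842542784, 'hand_eye': array([[ 1.30795443e-04,  9.60715865e-01,  2.77533799e-01,
         7.02119388e-02],
       [ 9.99999934e-01, -3.11870388e-05, -3.63319898e-04,
         4.63902439e-04],
       [-3.40391733e-04,  2.77533828e-01, -9.60715805e-01,
        -1.44917909e-01],
       [ 0.00000000e+00,  0.00000000e+00,  0.00000000e+00,
         1.00000000e+00]])}
{'t': 0.1, 'q': array([-1.38510759,  0.47775312,  0.02231551,  1.55633976, -0.0115386 ,
        1.10929473, -0.08313346]), 'joint_vel': array([ 0.00039917, -0.00208118, -0.00036442, -0.00242845, -0.00041501,
       -0.00042778, -0.00056855]), 'joint_torque': array([ 4.31990848e-03, -5.97753382e+01,  1.61379073e+00, -2.81953311e+01,
        1.28563185e-02,  5.05141856e-03,  8.53677768e-07]), 'eef_pos': array([0.19529661, 0.64557607, 0.23040388]), 'tool_rot': array([-8.46452200e-05,  1.46369776e-01,  9.89229596e-01, -8.29799907e-04]), 'contact_force': array([1.50379702, 0.15995057, 0.34539368]), 'torque': array([-0.00091997, -0.00923694,  0.0349253 ]), 'grasp_force': 0.0, 'gripper_width': 0.9985974557618523}
```

View pics/top0.png

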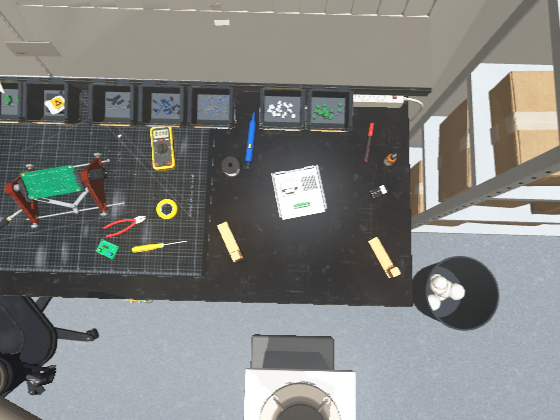

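View pics/side0.png

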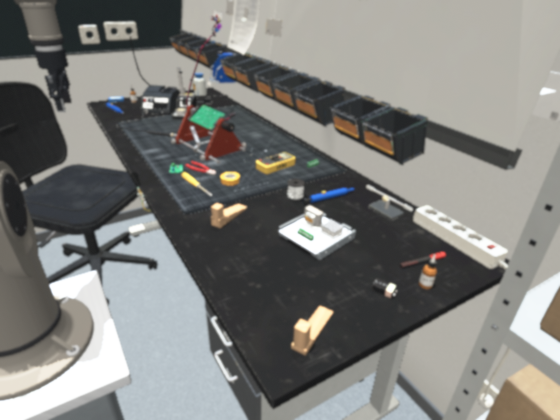

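The top view shows the cradle and chassis at about (299,192), and wedges at about (230,241) on the left and (384,256) on the right. In the side view the wedges are at (228,214) and (313,328). I'll enlarge both views to tell which one is taller.

```bash
python3 - <<'E'
import cv2,numpy as np
t=cv2.imread("pics/top0.png");s=cv2.imread("pics/side0.png")
a=cv2.resize(t[150:290,205:415],(780,520),interpolation=cv2.INTER_CUBIC)
cv2.imwrite("pics/c1.png",a)
b=[cv2.resize(s[y:y+70,x:x+70],(400,400),interpolation=cv2.INTER_CUBIC) for x,y in((195,180),(280,290))]
cv2.imwrite("pics/c2.png",np.hstack(b))
E
```

```text
(no output)
```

View pics/c1.png

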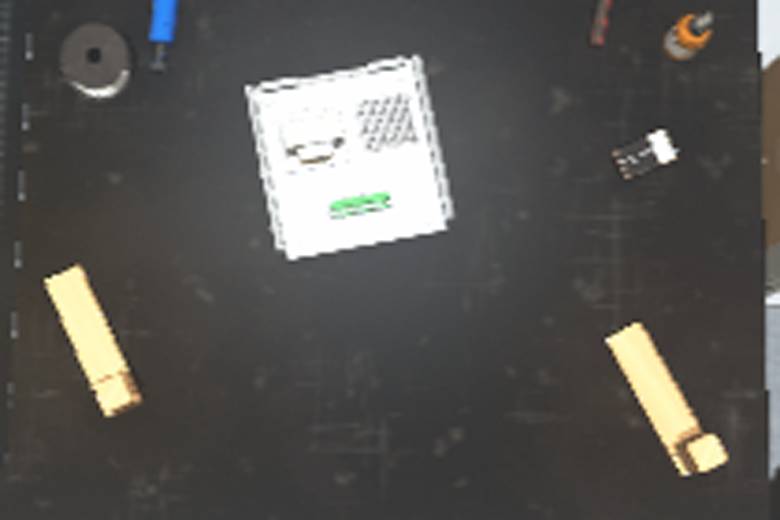

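View pics/c2.png

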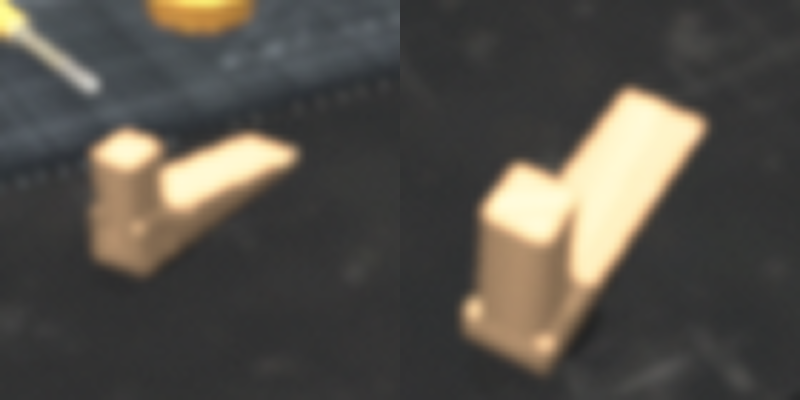

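The left wedge (crop c2, left half) has the high ramp, with its ledge nearly half-way up the block, so it is the taller one. The right one is thin. Next, rough positions from the top view.

```bash
cat > h.py <<'E'
import numpy as np, cv2
from scipy.spatial.transform import Rotation as R
from station import bot, optics, order, get_obs
def cam(n):
    i=optics.camera_info(n); f=210/np.tan(np.radians(i["vertical_fov"])/2)
    if n=="wrist":
        o=get_obs(); T=np.eye(4); q=o["tool_rot"]; T[:3,:3]=R.from_quat(np.r_[q[1:],q[0]]).as_matrix(); T[:3,3]=o["eef_pos"]
        C=T@i["hand_eye"]
    else: C=np.linalg.inv(i["view"])
    return f,i["cx"],i["cy"],C
def ray(c,uv,z):
    f,cx,cy,C=c; d=C[:3,:3]@np.array([(uv[0]-cx)/f,-(uv[1]-cy)/f,-1]); o=C[:3,3]
    return o+d*(z-o[2])/d[2]
def proj(c,P):
    f,cx,cy,C=c; p=np.linalg.inv(C)@np.r_[P,1]; return np.array([cx+f*p[0]/-p[2],cy-f*p[1]/-p[2]])
E
python3 - <<'E'
from h import *
c=cam("top"); k=210/780
for n,u,v,z in[("noseL",45,281,.006),("noseR",80,265,.006),("blkL",107,417,.06),("blkR",140,403,.026),("blk top near-left",107,415,.06),
 ("frontL",288,260,.018),("frontR",442,230,.018),("cradBL",247,87,.026),("cradBR",417,55,.026),("spool",95,55,.05)]:
    print(n,ray(c,(205+u*k,150+v*140/520),z).round(3))
E
```

```text
noseL [0.565 0.262 0.006]
noseR [0.579 0.234 0.006]
blkL [0.454 0.201 0.06 ]
blkR [0.467 0.179 0.026]
blk top near-left [0.455 0.201 0.06 ]
frontL [0.586 0.064 0.018]
frontR [ 0.614 -0.061  0.018]
cradBL [0.727 0.101 0.026]
cradBR [ 0.758 -0.038  0.026]
spool [0.745 0.225 0.05 ]
```

Careful with the scale: shifts go in shares of 30 cm and turns go in shares of 360 degrees. That gives: -0.0248 m is -0.0827, -0.0223 m is -0.0743.

```bash
cat >> h.py <<'E'
def delta(P,yaw=None):
    """tool-axis shift to P, then turn about tool z so that tool y is at yaw+90deg (tool x facing back)"""
    o=get_obs(); q=o["tool_rot"]; M=R.from_quat(np.r_[q[1:],q[0]]).as_matrix()
    th=np.degrees(np.arctan2(M[1,1],M[0,1]))
    print("t",round(o["t"],2),"tcp",o["eef_pos"].round(4),"tooly deg",th.round(2),"tilt",M[2,2].round(4),"F",o["contact_force"].round(1),"w",round(o["gripper_width"],3))
    print("shift",(M.T@(np.array(P)-o["eef_pos"])).round(4),"turn" ,None if yaw is None else -np.radians(yaw+90-th).round(4))
E
```

Call:
{"method": "step_hand", "body": {"offsets": [[-0.0827, -0.0743, 0.0033, 0, 1], [-0.0827, -0.0743, 0.0033, 0, 1], [-0.0827, -0.0743, 0.0033, 0, 1], [-0.0827, -0.0743, 0.0033, 0, 1], [-0.0827, -0.0743, 0.0033, 0, 1], [-0.0827, -0.0743, 0.0033, 0, 1], [-0.0827, -0.0743, 0.0033, 0, 1], [-0.0827, -0.0743, 0.0033, 0, 1], [-0.0827, -0.0743, 0.0033, 0, 1], [-0.0827, -0.0743, 0.0033, 0, 1], [-0.0827, -0.0743, 0.0033, 0, 1], [-0.0827, -0.0743, 0.0033, 0, 1], [-0.0827, -0.0743, 0.0033, 0, 1], [-0.0827, -0.0743, 0.0033, 0, 1], [-0.0827, -0.0743, 0.0033, 0, 1], [-0.0827, -0.0743, 0.0033, 0, 1]]}}

```text
t: 1.7
eef_pos: [0.4722, 0.1883, 0.2151]
tool_rot: [-0.0, 0.146, 0.989, -0.0]
contact_force: [0.3, -0.0, 0.0]
gripper_width: 0.996
grasp_force: 0.0
```

Call:
{"method": "step_hand", "body": {"offsets": [[0, 0, 0, -0.0207, 1], [0, 0, 0, -0.0207, 1], [0, 0, 0, -0.0207, 1], [0, 0, 0, -0.0207, 1], [0, 0, 0, -0.0207, 1], [0, 0, 0, -0.0175, 1], [0, 0, 0, 0, 1], [0, 0, 0, 0, 1]]}}

```text
t: 2.5
eef_pos: [0.4717, 0.1895, 0.2151]
tool_rot: [-0.0, -0.229, 0.973, -0.0]
contact_force: [0.3, -0.9, -0.8]
gripper_width: 1.002
grasp_force: 0.0
```

```bash
python3 - <<'E'
from h import *
delta((.471,.198,.21),26.6)
cv2.imwrite("pics/w1.png",optics.read_camera("wrist"))
E
```

```text
t 2.5 tcp [0.4717 0.1895 0.2151] tooly deg 116.53 tilt -1.0 F [ 0.3 -0.9 -0.8] w 1.002
shift [-0.0031  0.0079  0.0051] turn -0.0012
```

View pics/w1.png

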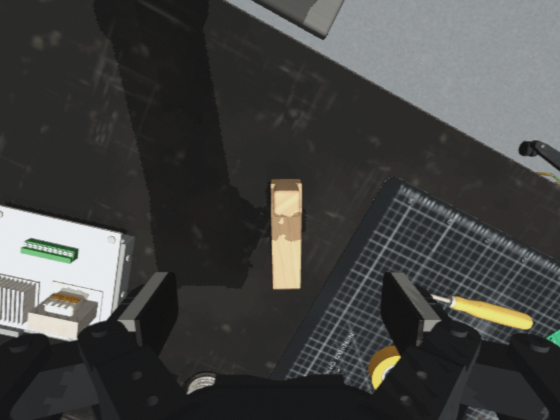

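The wrist view shows the wedge with its rear face at (271–300,180), block top at about (287,203) and nose edge at (273–301,289). The chassis plate is at left with its front edge towards the top. I'll fit the wedge pose to the segmented wood outline.

```bash
cat >> h.py <<'E'
from scipy.optimize import minimize
X=[62.5,62.5,-37.5,-62.5]; V=[]
for y in(-15,15): V+=[(62.5,y,0),(62.5,y,6),(-37.5,y,26),(-62.5,y,26),(-62.5,y,0)]
for y in(-12,12): V+=[(-37.5,y,60),(-62.5,y,60)]
V=np.array(V)/1000
def hullmask(c,p,S=4):
    co,si=np.cos(p[2]),np.sin(p[2])
    def pr(vs): return np.array([proj(c,(p[0]+co*v[0]-si*v[1],p[1]+si*v[0]+co*v[1],v[2])) for v in vs])
    m=np.zeros((420,560),np.uint8)
    blk=np.array([v for v in V if v[0]<-.03])
    blk_t=[(x,y,z) for x in(-.0375,-.0625) for y in(-.012,.012) for z in(0,.06)]
    for vs in(V[[0,1,2,3,4,5,6,7,8,9]],blk_t):
        h=cv2.convexHull(pr(vs).astype(np.float32)); cv2.fillConvexPoly(m,np.round(h*256).astype(np.int32),1,shift=8)
    return m
def fitwedge(img,c,p0):
    hsv=cv2.cvtColor(img,cv2.COLOR_BGR2HSV); m=cv2.inRange(hsv,(8,40,45),(28,190,255))//255
    roi=cv2.dilate(hullmask(c,p0),np.ones((41,41))); m=m*roi
    m=cv2.morphologyEx(m,cv2.MORPH_OPEN,np.ones((3,3))); m=cv2.morphologyEx(m,cv2.MORPH_CLOSE,np.ones((7,7)))
    b=cv2.GaussianBlur(m.astype(float),(0,0),2)
    J=lambda p:((cv2.GaussianBlur(hullmask(c,p).astype(float),(0,0),2)-b)**2).sum()
    s=np.array([[0,0,0],[.006,0,0],[0,.006,0],[0,0,.08]])+p0
    r=minimize(J,p0,method="Nelder-Mead",options=dict(initial_simplex=s,xatol=1e-4,fatol=.01,maxiter=300))
    return r.x,r.fun,m.sum(),hullmask(c,r.x).sum()
E
python3 - <<'E'
from h import *
img=cv2.imread("pics/w1.png"); c=cam("wrist")
p0=np.array([.516,.22,np.radians(26.6)])
p,j,a,b=fitwedge(img,c,p0); print("wrist",p.round(4),np.degrees(p[2]).round(2),j,a,b)
g=lambda p:(p[:2]-.05*np.array([np.cos(p[2]),np.sin(p[2])])).round(4)
print(g(p))
t=cam("top"); pt,j,a,b=fitwedge(cv2.imread("pics/top0.png"),t,p0); print("top",pt.round(4),np.degrees(pt[2]).round(2),j,a,b,g(pt))
s=cam("side"); ps,j,a,b=fitwedge(cv2.imread("pics/side0.png"),s,p0); print("side",ps.round(4),np.degrees(ps[2]).round(2),j,a,b,g(ps))
E
```

```text
wrist [0.519  0.222  0.4764] 27.3 39.02005058014667 3542 3290
[0.4745 0.1991]
top [0.5279 0.2454 0.3637] 20.84 503.4390383153562 1250 495 [0.4811 0.2276]
side [0.5192 0.2236 0.4691] 26.88 48.61583377784843 767 589 [0.4746 0.201 ]
```

In the tool's units: 0.035 m is 0.1167, 0.03 m is 0.1, -0.01 rad is -0.0016.

Call:
{"method": "step_hand", "body": {"offsets": [[-0.0233, 0.0267, 0.0667, -0.0016, 1], [0, 0, 0.1167, 0, 1], [0, 0, 0.1167, 0, 1], [0, 0, 0.1167, 0, 1], [0, 0, 0.1, 0, 1], [0, 0, 0.0667, 0, 1], [0, 0, 0.0367, 0, 1], [0, 0, 0, 0, 1], [0, 0, 0, 0, 1]], "force": 60}}

```text
t: 3.45
eef_pos: [0.4751, 0.2002, 0.0299]
tool_rot: [0.0, -0.236, 0.972, 0.0]
contact_force: [-0.3, 0.2, -0.3]
gripper_width: 0.998
grasp_force: 0.0
```

```bash
python3 - <<'E'
from h import *
delta((.4745,.2,.029),27.1)
E
```

```text
t 3.45 tcp [0.4751 0.2002 0.0299] tooly deg 117.25 tilt -1.0 F [-0.3  0.2 -0.3] w 0.998
shift [0.0006 0.0001 0.0009] turn 0.0026
```

Call:
{"method": "step_hand", "body": {"offsets": [[0, 0, 0, 0, 0.5], [0, 0, 0, 0, 0.3], [0, 0, 0, 0, 0.2], [0, 0, 0, 0, 0.1], [0, 0, 0, 0, 0], [0, 0, 0, 0, 0], [0, 0, 0, 0, 0], [0, 0, 0, 0, 0]], "force": 60}}

```text
t: 4.25
eef_pos: [0.4748, 0.2, 0.0297]
tool_rot: [0.0, -0.236, 0.972, 0.0]
contact_force: [-0.6, 0.6, 6.1]
gripper_width: 0.269
grasp_force: 60.8
```

Call:
{"method": "step_hand", "body": {"offsets": [[0, 0, -0.02, 0, 0], [0, 0, -0.02, 0, 0], [0, 0, 0, 0, 0], [0, 0, 0, 0, 0]]}}

```text
t: 4.65
eef_pos: [0.4746, 0.2, 0.0415]
tool_rot: [0.0, -0.236, 0.972, 0.0]
contact_force: [0.4, 0.2, -1.7]
gripper_width: 0.268
grasp_force: 60.1
```

```bash
python3 - <<'E'
from h import *
i=cv2.imread("pics/w1.png")
img=optics.read_camera("wrist"); cv2.imwrite("pics/w2.png",img)
# pre-grasp estimate for chassis approach
e=np.array([.600,.0015]); y=np.radians(12.6); d=np.array([np.cos(y),np.sin(y)])
P=e-.0475*d-.09*d; print(P); delta((*P,.042),12.6)
E
```

```text
[ 0.46581145 -0.0284947 ]
t 4.7 tcp [0.4745 0.1999 0.0413] tooly deg 117.28 tilt -1.0 F [ 0.1  0.4 -0.9] w 0.267
shift [ 0.1124 -0.199  -0.0007] turn 0.2563
```

In the tool's units: -0.035 m is -0.1167, -0.032 m is -0.1067, 0.05 rad is 0.008.

Call:
{"method": "step_hand", "body": {"offsets": [[0.0167, -0.0333, -0.1, 0, 0], [0.06, -0.1067, -0.1167, 0, 0], [0.06, -0.1067, -0.1167, 0.008, 0], [0.06, -0.1033, -0.1, 0.008, 0], [0.06, -0.1033, 0, 0.008, 0], [0.06, -0.1067, 0, 0.008, 0], [0.0567, -0.1033, 0, 0.008, 0], [0, 0, 0, 0, 0], [0, 0, 0, 0, 0]]}}

```text
t: 5.6
eef_pos: [0.4481, -0.0258, 0.1702]
tool_rot: [-0.0, -0.112, 0.994, 0.0]
contact_force: [0.9, 0.8, -1.3]
gripper_width: 0.272
grasp_force: 60.0
```

```bash
python3 - <<'E'
from h import *
delta((.4658,-.0285,.17),12.6)
cv2.imwrite("pics/w3.png",optics.read_camera("wrist"))
np.save("c3.npy",np.array([*cam("wrist")],dtype=object),allow_pickle=True)
E
```

```text
t 5.6 tcp [ 0.4481 -0.0258  0.1702] tooly deg 102.86 tilt -1.0 F [ 0.9  0.8 -1.3] w 0.272
shift [-0.0166 -0.0066  0.0002] turn 0.0045
```

View pics/w3.png

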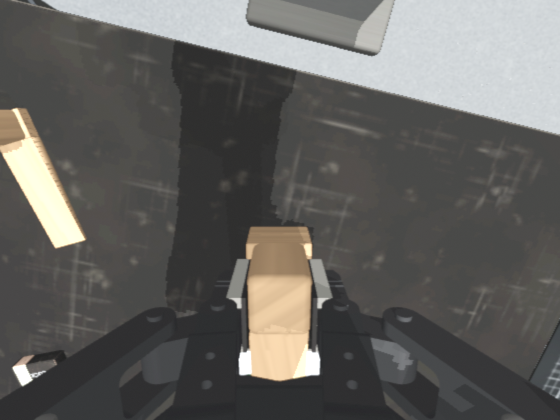

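The wrist view shows the gripped wedge centred at (280,310) and the thin wedge at left. The chassis is hidden behind the hand, so I'll measure it from the fixed cameras and from w1.

```bash
python3 - <<'E'
import cv2,numpy as np
t=cv2.imread("pics/top0.png")[160:225,267:332];s=cv2.imread("pics/side0.png")[195:265,270:365]; w=cv2.imread("pics/w1.png")[195:345,0:140]
f=lambda a,x,y:cv2.resize(cv2.convertScaleAbs(a,alpha=.8),(x,y),interpolation=cv2.INTER_CUBIC)
o=np.zeros((600,800,3),np.uint8)
o[:325,:325]=f(t,325,325); o[:350,325:800]=f(s,475,350); o[350:,:233]=f(w,233,250); cv2.imwrite("pics/c3.png",o)
E
```

```text
(no output)
```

View pics/c3.png

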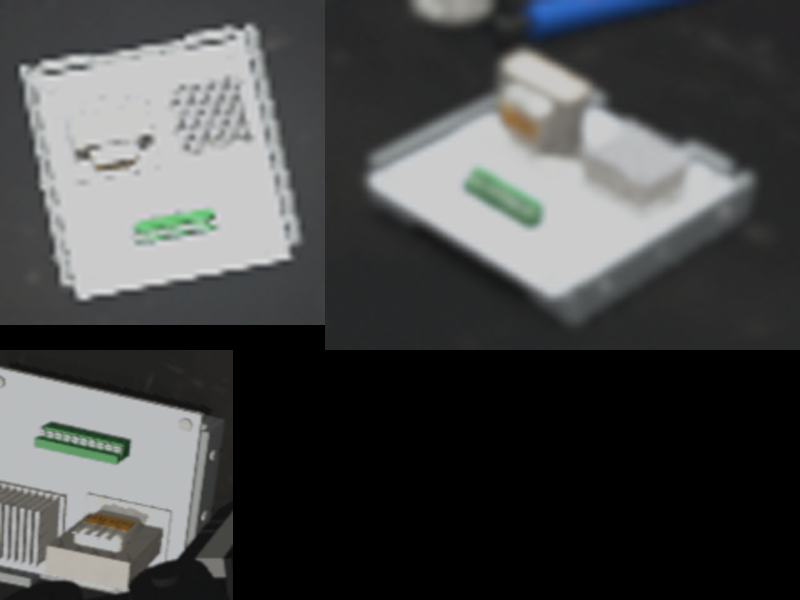

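```bash
python3 - <<'E'
from h import *
def rep(n,L,Rr):
    y=np.degrees(np.arctan2(-(Rr-L)[0]*-1*-1,-(Rr-L)[1]*1)) if 0 else np.degrees(np.arctan2((Rr-L)[0],-(Rr-L)[1]))
    print(n,L.round(4),Rr.round(4),"len",np.linalg.norm(Rr-L).round(4),"yaw",y.round(2),"mid",((L+Rr)/2).round(4))
t,s=cam("top"),cam("side")
rep("top",ray(t,(282.4,219.4),.020),ray(t,(325,211.2),.020))
rep("side",ray(s,(278.2,231),.021),ray(s,(315,254.2),.021))
f,cx,cy,_=cam("wrist"); T=np.eye(4); th=np.radians(116.53)
T[:3,:3]=np.array([[-np.sin(th),np.cos(th),0],[np.cos(th),np.sin(th),0],[0,0,-1]]); T[:3,1]=[np.cos(th),np.sin(th),0]; T[:3,0]=np.cross(T[:3,1],[0,0,-1.])
T[:3,3]=[.4717,.1895,.2151]; c=(f,cx,cy,T@optics.camera_info("wrist")["hand_eye"])
L=ray(c,(121.8,232.2),.021);Q=ray(c,(0,205.2),.021); rep("w1",L,Q)
d=(Q-L)/np.linalg.norm(Q-L); print("w1 mid",(L+.065*d).round(4))
E
```

```text
top [0.5875 0.0644 0.02  ] [ 0.6161 -0.0637  0.02  ] len 0.1313 yaw 12.59 mid [6.018e-01 4.000e-04 2.000e-02]
side [0.5844 0.0618 0.021 ] [ 0.611  -0.0664  0.021 ] len 0.1309 yaw 11.73 mid [ 0.5977 -0.0023  0.021 ]
w1 [0.5856 0.0643 0.021 ] [ 0.6133 -0.0561  0.021 ] len 0.1235 yaw 12.97 mid [0.5995 0.0041 0.021 ]
w1 mid [0.6002 0.0009 0.021 ]
```

In the tool's units: 0.035 m is 0.1167, -0.008 m is -0.0267, 0.003 rad is 0.0005.

Call:
{"method": "step_hand", "body": {"offsets": [[-0.0267, -0.0133, 0.05, 0.0005, 0], [-0.0267, -0.0133, 0.1, 0.0005, 0], [0, 0, 0.1167, 0, 0], [0, 0, 0.1, 0, 0], [0, 0, 0.0667, 0, 0], [0, 0, 0.0167, 0, 0], [0, 0, 0, 0, 0], [0, 0, 0, 0, 0]]}}

```text
t: 6.45
eef_pos: [0.4667, -0.0289, 0.036]
tool_rot: [0.001, -0.11, 0.994, 0.0]
contact_force: [0.3, 0.1, -1.9]
gripper_width: 0.274
grasp_force: 60.1
```

```bash
python3 - <<'E'
from h import *
delta((.4658,-.0301,.0297),12.5)
E
```

```text
t 6.45 tcp [ 0.4667 -0.0289  0.036 ] tooly deg 102.67 tilt -1.0 F [ 0.3  0.1 -1.9] w 0.274
shift [ 0.0012 -0.001   0.0063] turn 0.003
```

In the tool's units: 0.003 m is 0.01, 0.0015 m is 0.005, 0.003 rad is 0.0005.

Call:
{"method": "step_hand", "body": {"offsets": [[0.0033, -0.0033, 0.01, 0.0005, 0], [0, 0, 0.005, 0, 0], [0, 0, 0.0033, 0, 0], [0, 0, 0, 0, 0], [0, 0, 0, 0, 0]]}}

```text
t: 6.95
eef_pos: [0.4652, -0.0306, 0.0299]
tool_rot: [0.0, -0.108, 0.994, 0.0]
contact_force: [-0.2, 0.2, -0.5]
gripper_width: 0.271
grasp_force: 60.1
```

Call:
{"method": "step_hand", "body": {"offsets": [[0, 0, 0.0033, 0, 0], [0, 0, 0, 0, 0], [0, 0, 0, 0, 0]]}}

```text
t: 7.25
eef_pos: [0.4653, -0.0307, 0.0296]
tool_rot: [0.0, -0.108, 0.994, 0.0]
contact_force: [-2.8, 0.2, 10.9]
gripper_width: 0.269
grasp_force: 61.7
```

```bash
python3 - <<'E'
from h import *
delta((.4658,-.0301,.0297),12.5)
p0=np.array([.4658+.05*.976,-.0301+.05*.216,np.radians(12.5)])
for n in("side",):
    im=optics.read_camera(n); cv2.imwrite(f"pics/{n}4.png",im)
    p,j,a,b=fitwedge(im,cam(n),p0); print(n,p.round(4),np.degrees(p[2]).round(2),j,a,b)
cv2.imwrite("pics/s4.png",np.hstack([cv2.resize(im[190:340,190:390],(800,600),interpolation=cv2.INTER_CUBIC)]))
E
```

```text
t 7.25 tcp [ 0.4653 -0.0307  0.0296] tooly deg 102.42 tilt -1.0 F [-2.8  0.2 10.9] w 0.269
shift [-0.0007  0.0005 -0.0001] turn -0.0013
side [ 0.5103 -0.0216  0.2188] 12.54 62.743282186675074 871 873
```

View pics/s4.png

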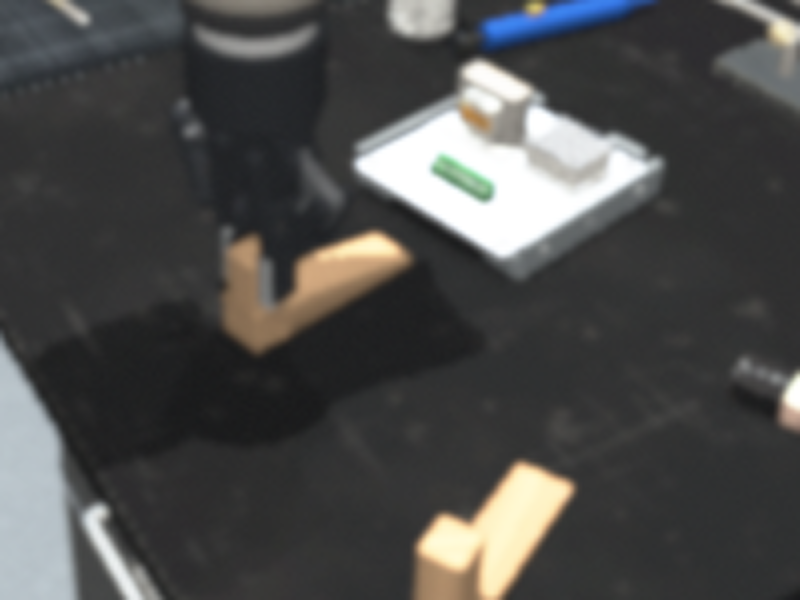

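The side view shows the wedge flat on the bench with its nose edge from (378,232) to (413,262) in the crop, pointing at the middle of the chassis front. I'll compare nose and plate edge within this one camera, so any bias cancels.

```bash
python3 - <<'E'
from h import *
s=cam("side"); a=ray(s,(284.1,247.6),.006); b=ray(s,(292.9,255.1),.006); m=(a+b)/2
L,Q=ray(s,(190+354/4,190+164/4-.4),.021),ray(s,(190+503/4,190+258/4),.021); e=(L+Q)/2
print(a,b,m,"edge",L,Q,e)
y=np.radians(12.5); d=np.array([np.cos(y),np.sin(y)]); n=np.array([-d[1],d[0]])
print("gap",(e-m)[:2]@d,"lat",(e-m)[:2]@n)
m2=np.array([.4653,-.0307])+.1125*d; print("from tcp: gap",(np.array([.6,-.0003])-m2)@d,"lat",(np.array([.6,-.0003])-m2)@n)
E
```

```text
[0.57082745 0.00955019 0.006     ] [ 0.57359157 -0.02720588  0.006     ] [ 0.57220951 -0.00882785  0.006     ] edge [0.58606184 0.06298752 0.021     ] [ 0.6119198  -0.06825616  0.021     ] [ 0.59899082 -0.00263432  0.021     ]
gap 0.02748701005843557 lat 0.00025018178826875966
from tcp: gap 0.02558683642277338 lat 0.0005249826189835114
```

In the tool's units: -0.008 m is -0.0267, -0.006 m is -0.02.

Call:
{"method": "step_hand", "body": {"offsets": [[0, 0, -0.002, 0, 0], [-0.0133, 0, 0, 0, 0], [-0.0267, 0, 0, 0, 0], [-0.0267, 0, 0, 0, 0], [-0.0267, 0, 0, 0, 0], [-0.0267, 0, 0, 0, 0], [-0.0267, 0, 0, 0, 0], [-0.0267, 0, 0, 0, 0], [-0.02, 0, 0, 0, 0], [-0.0133, 0, 0, 0, 0], [0, 0, 0, 0, 0], [0, 0, 0, 0, 0]]}}

```text
t: 8.5
eef_pos: [0.5254, -0.0176, 0.0297]
tool_rot: [-0.0, -0.108, 0.994, -0.0]
contact_force: [-3.3, -0.3, 7.4]
gripper_width: 0.272
grasp_force: 61.3
```

Call:
{"method": "step_hand", "body": {"offsets": [[-0.0067, 0, 0, 0, 0], [-0.0067, 0, 0, 0, 0], [0, 0, 0, 0, 0]]}}

```text
t: 8.8
eef_pos: [0.5287, -0.017, 0.0297]
tool_rot: [-0.001, -0.108, 0.994, -0.0]
contact_force: [-4.9, -0.7, 9.2]
gripper_width: 0.272
grasp_force: 61.3
```

Call:
{"method": "step_hand", "body": {"offsets": [[-0.0067, 0, 0, 0, 0], [-0.0033, 0, 0, 0, 0], [0, 0, 0, 0, 0]]}}

```text
t: 9.1
eef_pos: [0.5314, -0.0164, 0.0297]
tool_rot: [-0.001, -0.108, 0.994, 0.0]
contact_force: [-6.3, -0.4, 9.1]
gripper_width: 0.271
grasp_force: 61.4
```

Call:
{"method": "step_hand", "body": {"offsets": [[-0.0067, 0, 0, 0, 0], [-0.0033, 0, 0, 0, 0], [0, 0, 0, 0, 0]]}}

```text
t: 9.4
eef_pos: [0.5344, -0.0157, 0.0297]
tool_rot: [-0.001, -0.108, 0.994, -0.0]
contact_force: [-5.7, -1.2, 8.8]
gripper_width: 0.268
grasp_force: 61.4
```

Call:
{"method": "step_hand", "body": {"offsets": [[-0.0067, 0, 0, 0, 0], [-0.0033, 0, 0, 0, 0], [0, 0, 0, 0, 0]]}}

```text
t: 9.7
eef_pos: [0.5373, -0.0151, 0.0297]
tool_rot: [-0.001, -0.108, 0.994, -0.0]
contact_force: [-5.1, -2.4, 8.9]
gripper_width: 0.271
grasp_force: 61.4
```

In the tool's units: -0.002 m is -0.0067, -0.0002 m is -0.0007.

```bash
cat > lift.py <<'E'
from h import *
ref=cv2.imread("pics/side0.png"); s=cam("side")
im=sum(optics.read_camera("side").astype(float) for _ in range(2))/2; im=im.clip(0,255).astype(np.uint8)
cv2.imwrite("pics/sl.png",im)
y=np.radians(12.5); d=np.array([np.cos(y),np.sin(y),0]); n=np.array([-d[1],d[0],0]); e=np.array([.599,-.0015,0])
for nm,c,xb,yy,z in(("strip",(304,235),.033,0,.03),("cornR",(315,253),0,-.062,.021),("cornL",(280,231),0,.062,.021),("trafo",(320,216),.09,.03,.05),("spool",(295,190),None,0,0)):
    g=lambda a:cv2.cvtColor(a,cv2.COLOR_BGR2GRAY)
    p,st,err=cv2.calcOpticalFlowPyrLK(g(ref),g(im),np.float32([[c]]),None,winSize=(15,15),maxLevel=0,criteria=(3,100,1e-4))
    f=(p-np.float32([[c]]))[0,0]
    if xb is None: print(nm,f.round(2)); continue
    P=e+d*xb+n*yy+[0,0,z]; k=(140-xb*1000)/140
    dv=(proj(s,P+[0,0,.003*k])-proj(s,P))
    print(nm,"flow",f.round(2),"pred@3mm",dv.round(2),"lift mm %.2f"%(3*f[1]/dv[1]))
o=get_obs(); x=o["eef_pos"]; print("t",o["t"],"grip to edge mm",1000*((np.array([.6,-.0003])-x[:2])@d[:2]).round(4),"F",(o["contact_force"][:2]@d[:2]).round(1),o["contact_force"].round(1),o["torque"].round(2))
E
python3 lift.py
```

```text
strip flow [-214.85 -128.54] pred@3mm [ 0.05 -0.74] lift mm 522.44
cornR flow [-0.45 -0.96] pred@3mm [ 0.09 -0.99] lift mm 2.91
cornL flow [10.89 14.2 ] pred@3mm [ 0.03 -0.95] lift mm -44.93
trafo flow [ 0.04 -0.01] pred@3mm [ 0.03 -0.34] lift mm 0.06
spool [ 1.97 -0.05]
t 9.8 grip to edge mm 64.4 F -5.1 [-4.7 -2.2  8.6] [-0.13  0.88  0.01]
```

Call:
{"method": "step_hand", "body": {"offsets": [[-0.0067, 0, -0.0007, 0, 0], [-0.0067, 0, 0, 0, 0], [0, 0, 0, 0, 0]]}}

```text
t: 10.1
eef_pos: [0.5421, -0.0139, 0.0297]
tool_rot: [-0.0, -0.108, 0.994, -0.0]
contact_force: [-3.6, -0.9, 5.6]
gripper_width: 0.27
grasp_force: 61.0
```

```bash
python3 lift.py|tail -1
```

```text
t 10.2 grip to edge mm 59.4 F -2.8 [-2.7 -0.9  5. ] [-0.15  0.58 -0.06]
```

Call:
{"method": "step_hand", "body": {"offsets": [[-0.0067, 0, 0, 0, 0], [-0.0067, 0, 0, 0, 0], [0, 0, 0, 0, 0]]}}

```text
t: 10.5
eef_pos: [0.5429, -0.0138, 0.0296]
tool_rot: [-0.003, -0.108, 0.994, 0.0]
contact_force: [-13.3, -2.3, 17.2]
gripper_width: 0.271
grasp_force: 62.5
```

```bash
python3 lift.py
```

```text
strip flow [-214.88 -128.56] pred@3mm [ 0.05 -0.74] lift mm 522.52
cornR flow [-0.46 -0.95] pred@3mm [ 0.09 -0.99] lift mm 2.88
cornL flow [12.58 13.18] pred@3mm [ 0.03 -0.95] lift mm -41.69
trafo flow [ 0.04 -0.01] pred@3mm [ 0.03 -0.34] lift mm 0.10
spool [ 2.26 -0.12]
t 10.6 grip to edge mm 58.6 F -13.3 [-13.   -3.   16.1] [-0.2   2.12  0.03]
```

```bash
cp pics/sl.png pics/ref.png
```

Call:
{"method": "step_hand", "body": {"offsets": [[0, 0, -0.0013, 0, 0], [0, 0, 0, 0, 0], [-0.0033, 0, 0, 0, 0], [-0.0033, 0, 0, 0, 0], [0, 0, 0, 0, 0]]}}

```text
t: 11.1
eef_pos: [0.5446, -0.0135, 0.0296]
tool_rot: [-0.004, -0.108, 0.994, 0.0]
contact_force: [-12.3, -3.7, 12.6]
gripper_width: 0.27
grasp_force: 62.0
```

```bash
python3 lift.py | tail -5
python3 - <<'E'
import cv2
cv2.imwrite("pics/s5.png",cv2.resize(cv2.imread("pics/sl.png")[180:270,240:360],(800,600),interpolation=cv2.INTER_CUBIC))
E
```

```text
cornR flow [-0.21 -1.1 ] pred@3mm [ 0.09 -0.99] lift mm 3.35
cornL flow [12.91 12.85] pred@3mm [ 0.03 -0.95] lift mm -40.64
trafo flow [ 0.2 -0.2] pred@3mm [ 0.03 -0.34] lift mm 1.74
spool [ 2.38 -0.24]
t 11.2 grip to edge mm 57.0 F -12.6 [-12.1  -3.8  12.1] [-0.33  1.98  0.04]
```

View pics/s5.png

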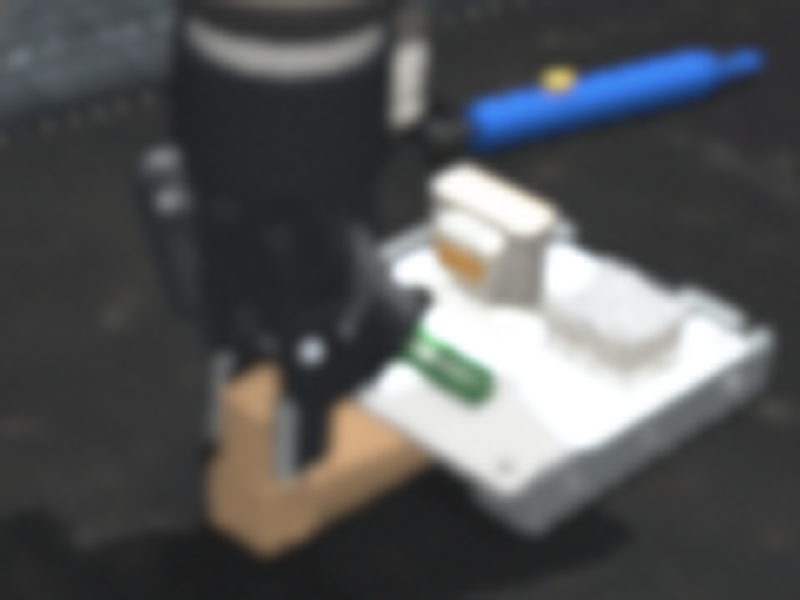

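The side view shows the wedge nose under the plate near its middle, with the arm hiding the left half. The right corner is at about (520,490) in the crop. Force has risen, so the wedge is in contact and the lift is starting. From here I track the visible right-hand features against the reference taken at contact.

In the tool's units: -0.001 m is -0.0033, -0.0003 m is -0.001.

```bash
cat > lift2.py <<'E'
from h import *
ref=cv2.imread("pics/ref.png"); s=cam("side")
im=np.mean([optics.read_camera("side").astype(float) for _ in range(2)],0).astype(np.uint8); cv2.imwrite("pics/sl.png",im)
y=np.radians(12.5); d=np.array([np.cos(y),np.sin(y),0]); n=np.array([-d[1],d[0],0]); e=np.array([.599,-.0015,0]); g=lambda a:cv2.cvtColor(a,cv2.COLOR_BGR2GRAY); R_=[]
for nm,c,z in(("strip",(308,236),.03),("stripR",(312,238),.03),("hole",(315.5,249),.021),("edgeR",(311,250),.021),("trafo",(317,214),.055),("sink",(334,230),.04),("pen",(315,197),0)):
    p,st,err=cv2.calcOpticalFlowPyrLK(g(ref),g(im),np.float32([[c]]),None,winSize=(11,11),maxLevel=0,criteria=(3,200,1e-5))
    f=(p-np.float32([[c]]))[0,0]; P=ray(s,c,z); xb=(P-e)@d; k=(.14-xb)/.14
    J=np.array([proj(s,P+[0,0,.001*k])-proj(s,P),proj(s,P+d*.001)-proj(s,P)]).T
    print(nm,"flow",f.round(2),"front lift,back mm",np.linalg.solve(J,f).round(2),"k %.2f"%k)
o=get_obs(); x=o["eef_pos"]; print("t",round(o["t"],2),"grip to edge mm",1000*((np.array([.6,-.0003])-x[:2])@d[:2]).round(4),"z",x[2].round(4),"F",o["contact_force"].round(1),o["torque"].round(2))
E
```

Call:
{"method": "step_hand", "body": {"offsets": [[-0.0033, 0, -0.001, 0, 0], [-0.0033, 0, 0, 0, 0], [-0.0033, 0, 0, 0, 0], [-0.0033, 0, 0, 0, 0], [0, 0, 0, 0, 0]], "only": "eef|cont"}}

```text
eef_pos: [0.5489, -0.0125, 0.0297]
contact_force: [-10.8, -3.1, 8.3]
```

```bash
python3 lift2.py
```

```text
strip flow [ 0.29 -0.43] front lift,back mm [1.12 0.99] k 0.78
stripR flow [ 0.4  -0.41] front lift,back mm [0.74 1.44] k 0.77
hole flow [ 0.35 -0.45] front lift,back mm [0.86 1.19] k 0.90
edgeR flow [ 0.23 -0.52] front lift,back mm [1.25 0.73] k 0.98
trafo flow [ 0.34 -0.26] front lift,back mm [0.84 1.3 ] k 0.31
sink flow [ 0.45 -0.39] front lift,back mm [1.17 1.73] k 0.36
pen flow [0. 0.] front lift,back mm [0.02 0.02] k -0.69
t 11.8 grip to edge mm 52.5 z 0.0297 F [-9.7 -2.1  8. ] [-0.32  1.58  0.04]
```

In the tool's units: -0.001 m is -0.0033, -0.0001 m is -0.0003.

Call:
{"method": "step_hand", "body": {"offsets": [[-0.0033, 0, -0.0003, 0, 0], [-0.0033, 0, 0, 0, 0], [-0.0033, 0, 0, 0, 0], [-0.0033, 0, 0, 0, 0], [-0.0033, 0, 0, 0, 0], [-0.0033, 0, 0, 0, 0], [-0.0033, 0, 0, 0, 0], [0, 0, 0, 0, 0], [0, 0, 0, 0, 0]], "only": "eef|cont|wid"}}

```text
eef_pos: [0.5559, -0.011, 0.0297]
contact_force: [-8.1, -2.3, 6.2]
gripper_width: 0.273
```

```bash
python3 lift2.py
```

```text
strip flow [ 0.19 -0.94] front lift,back mm [3.47 0.46] k 0.78
stripR flow [ 0.36 -0.84] front lift,back mm [2.68 1.13] k 0.77
hole flow [ 0.43 -0.81] front lift,back mm [1.96 1.41] k 0.90
edgeR flow [ 0.14 -1.03] front lift,back mm [3.09 0.23] k 0.98
trafo flow [ 0.46 -0.54] front lift,back mm [3.12 1.7 ] k 0.31
sink flow [ 0.49 -0.62] front lift,back mm [3.1  1.78] k 0.36
pen flow [-0.02  0.01] front lift,back mm [-0.01 -0.1 ] k -0.69
t 12.8 grip to edge mm 45.3 z 0.0297 F [-9.  -2.3  5.6] [-0.3   1.35 -0.04]
```

```bash
python3 - <<'E'
from h import *
s=cam("side"); y=np.radians(12.5); d=np.array([np.cos(y),np.sin(y),0]); e=np.array([.599,-.0015,0]); g=lambda a:cv2.cvtColor(a,cv2.COLOR_BGR2GRAY)
im=np.mean([optics.read_camera("side").astype(float) for _ in range(4)],0).astype(np.uint8)
for rn in("pics/ref.png",):
  for w in(9,11,15):
    A=[];b=[]
    for c,z in(((308,236),.03),((312,238),.03),((315.5,249),.021),((309,249),.021),((311,250),.021),((317,214),.055),((323,216),.055),((334,230),.04),((330,226),.045)):
        p,_,_=cv2.calcOpticalFlowPyrLK(g(cv2.imread(rn)),g(im),np.float32([[c]]),None,winSize=(w,w),maxLevel=0,criteria=(3,200,1e-5))
        f=(p-np.float32([[c]]))[0,0]; P=ray(s,c,z); th=.001/.14; xb=(P-e)@d
        dP=np.array([0,0,th*(.14-xb)])+d*th*(z-.016)  # tipping about back edge
        A.append(np.array([proj(s,P+dP)-proj(s,P),proj(s,P+d*.001)-proj(s,P)]).T); b.append(f)
    A=np.vstack(A); b=np.hstack(b); r=np.linalg.lstsq(A,b,rcond=None)[0]; print(rn,w,r.round(2),"rms",np.std(A@r-b).round(3),
     "lift with back=1:",(A[:,0]@(b-A[:,1]))/(A[:,0]@A[:,0]))
E
```

```text
pics/ref.png 9 [2.82 0.58] rms 0.194 lift with back=1: 2.484017466627561
pics/ref.png 11 [2.58 0.66] rms 0.164 lift with back=1: 2.308947033116019
pics/ref.png 15 [1.67 1.35] rms 0.22 lift with back=1: 1.947186114029051
```

In the tool's units: -0.001 m is -0.0033, -0.0005 m is -0.0017.

Call:
{"method": "step_hand", "body": {"offsets": [[-0.0033, 0, 0, 0, 0], [-0.0033, 0, 0, 0, 0], [-0.0017, 0, 0, 0, 0], [0, 0, 0, 0, 0], [0, 0, 0, 0, 0], [0, 0, 0, 0, 0]], "only": "eef|rot|cont|wid|grasp"}}

```text
eef_pos: [0.5583, -0.0104, 0.0297]
tool_rot: [-0.003, -0.108, 0.994, -0.0]
contact_force: [-8.5, -2.2, 6.3]
gripper_width: 0.27
grasp_force: 61.2
```

```bash
python3 lift2.py
python3 - <<'E'
import cv2
cv2.imwrite("pics/s6.png",cv2.resize(cv2.imread("pics/sl.png")[195:270,260:360],(800,600),interpolation=cv2.INTER_CUBIC))
E
```

```text
strip flow [ 0.31 -1.12] front lift,back mm [3.95 0.87] k 0.78
stripR flow [ 0.54 -0.93] front lift,back mm [2.63 1.81] k 0.77
hole flow [ 0.58 -0.94] front lift,back mm [2.13 1.92] k 0.90
edgeR flow [ 0.16 -1.19] front lift,back mm [3.61 0.22] k 0.98
trafo flow [ 0.54 -0.61] front lift,back mm [3.4  2.03] k 0.31
sink flow [ 0.3  -0.73] front lift,back mm [5.17 0.91] k 0.36
pen flow [-0.02  0.  ] front lift,back mm [-0.02 -0.08] k -0.69
t 13.7 grip to edge mm 42.9 z 0.0297 F [-8.4 -2.1  6.9] [-0.32  1.47 -0.05]
```

View pics/s6.png

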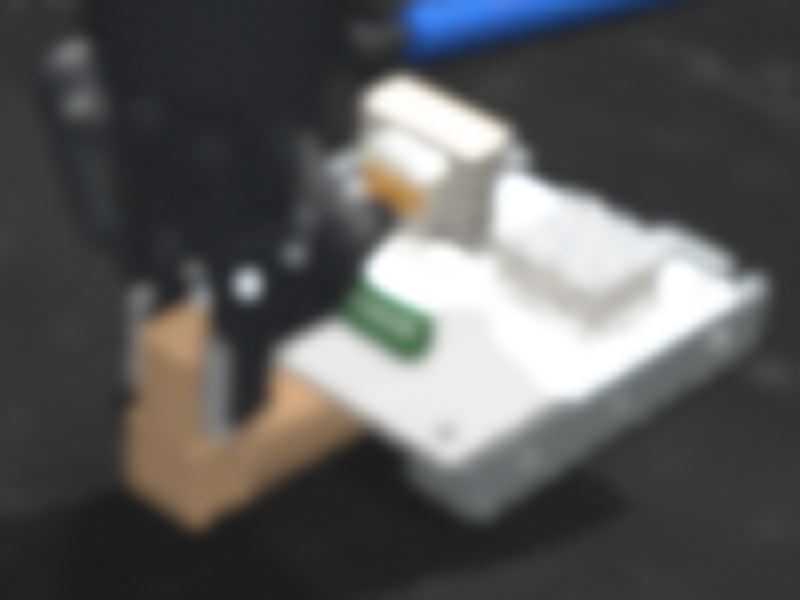

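The side view shows the plate's front corner (450,462) clearly above the cradle rail, the back still inside the stops and the wedge flat under the middle. Ramp travel and image tracking both give a lift of about 3 mm, and the forces are steady, so I'm handing in.

```bash
python3 -c "
from station import bot, optics, order, get_obs
print(order.hand_in())"
```

```text
the job is handed in; nothing more can be done
None
```

I handed the job in with the taller wedge still gripped, flat on the bench and under the middle of the chassis; the front edge is up about 3 mm by ramp travel and camera tracking of its right half, the left half being hidden by the arm.

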